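# Fill the test caddy

### The arm

A 7-joint arm with a two-finger parallel gripper is mounted at the origin on a cart in front of the work surface, level with it; the furniture and walls round the work are solid. World frame = base frame: x ahead of the robot, y to its left, z up, the work surface at z = 0. Lengths are in m, angles in rad, forces in N, time in s.
With the tool pointing down it reaches from about 0.4 to 0.9 m from the base axis. Payload 5.5 kg.
Tool frame: the origin (TCP) lies on the centre line of the jaws, within the pads' length; the fingertips stand 25 mm ahead of it and the grasp point (between the pads) lies 6 mm ahead of it; z points along the fingers, y is the direction in which the jaws open and shut (so a half turn about z gives the same grasp; the last joint's range is limited). The gripper opens to 92 mm and grips with 3 to 60 N. Pads are 19 mm wide; open, the fingers measure 130 mm over their backs; the gripper's body (75 mm by 190 mm) begins 47 mm behind the grasp point.
Start: joints at [0.263, 0.501, -0.427, 1.55, 0.221, 1.138, -0.21], TCP at [0.65, 0, 0.252] pointing down, gripper open.
Joint ranges: [-2.88, 2.88], [-0.31, 2.03], [-1.54, 1.56], [0.2, 2.42], [-1.41, 4.55], [0.19, 2.02], [-2.57, 2.57]. Speed limits (rad/s): [2.57, 2.57, 3.14, 3.14, 3.14, 3.14, 3.14].

### API

Orientations are given as a rotation vector (axis times angle).
In Python, from bench import robot gives the robot as it stands.
- The arm moves only by the tool servo_tool, never from a script. Its argument "deltas" is a list of rows, each an object with "slide": the shift along the tool's x, y, z in mm, a list of three; "turn": the turn, a rotation vector about the tool's x, y, z in rad, a list of three; "claw": the gripper's target within -1 to 1 (fully open at 1, half-way at 0, shut at -1). A call has 1 to 20 rows; each row is the pose to reach, as a shift and turn from the pose measured when the call began, along the tool's axes at that moment; what a row does not reach only later rows make up. A row lasts 1/12 s, in which the tool goes at most 41.7 mm and 7.16 degrees, less where a joint would pass 70% of its speed; a pose out of reach is approached as far as the arm can. A call with a gripper value outside its range is refused whole. The fingers move at their own pace and stop on an object; "force" is the grip in N (left out, the last holds). Time passes only in rows, so rows that repeat a pose let the fingers close. It gives the time, the measured TCP pose, the force and the opening at its end, in the units of the state.
- robot.get_obs(): the state, without advancing time (a new reading comes with each control period).
- robot.read_camera(name): name is "scene" or "side" or "wrist"; returns the picture (420x560x3 uint8, blue, green, red); there is no depth.
- robot.camera_info(name): a dict with "vfov" (degrees; the focal length in pixels is half the picture's height over the tangent of half this angle, whatever the lens; pixels are square), "cx", "cy" (the principal point, pixels), "extrinsics" (4x4, takes a point from world to camera coordinates); the wrist camera has in their place "T_tool_cam" (4x4, takes a point from camera to tool coordinates, whose origin is the TCP and whose axes are the flange's). Camera axes: x right, y up, looking along -z (the intrinsics and any distortion apply to the point x, -y, -z); pixel columns grow to the right and rows downward; lengths in m; the calibration is good to about 2 mm. The wrist camera is an equidistant fisheye: a pixel r from the principal point sees the ray r / f radians off the axis. A picture is of the moment at which its call begins: read the wrist's pose just before it. camera_info takes no time and is no camera call.
- robot.close_job(): hands the job in, once; it reports no verdict.
The state is a dict: "t": time; "joint_pos": joint angles; "joint_vel": joint speeds; "joint_torque": joint torques, N m; "tool_pos": TCP position; "tcp_rot": TCP orientation; "contact_force": force on the tool from outside, world axes, zero at the start; "moment": the same for the moment, N m; "opening": finger opening in m.
Only numpy, scipy, OpenCV 4.12 (cv2) and the standard library are available. Lean on these libraries where they do the work, as an engineer would, in place of code of your own. Each camera call takes 0.05 s, during which the arm holds its last target.

### The job

Set up the caddy (white tray, grey inserts) for the next rapid test: stand the sample cup, the tallest of the three dropper bottles at the right of the caddy and the rubber stamp upright in the pockets that fit their outlines, each fully down on the pocket's floor, and lay the test cassette face up and flat inside the ribbed outline on the remaining insert. The two smaller bottles are for other work: leave them standing where they are.

Things in the scene. Friction and masses are not known exactly. Their poses are not given: they have to be found in the camera images.
- sample_cup: Screw-top sample cup, translucent body with a wide ribbed lid, 62 mm across the lid, 68 mm tall; the lid (61 mm diameter) is the top 14 mm (54 to 68 mm up) and is the place to grip; the body below is at most 56 mm across. 35 to 70 g. Origin: centre of the underside, z up, stands upright.
- tall_dropper: The tallest of three dropper bottles: white, with a nozzle cap, 30 mm diameter, 78 mm tall; the body reaches up to the shoulder, and is straight to about 48 mm up. 35 to 70 g. Origin: centre of the underside, z up, stands upright.
- stamp: Rubber stamp with a turned wooden handle, standing on its pad: base 24 (x) by 46 mm (y), 12 mm tall; round knob 24 mm across, to grip about 53 mm above the origin; top at 64 mm. 50 g. Origin: centre of the underside of the soft pad, which sinks 3 mm into what it stands on (the origin reads 3 mm below that surface); z up.
- cassette: White flat plastic test cassette lying face up, 21 mm (x) by 70 mm (y) by 5 mm thick, 15 g; grip it across its 21 mm width. Origin: centre of the underside, z up. Lies alone, between the caddy and the standing things.
- cup_pocket: Fixed grey insert, 100x100 mm, 28 mm high, in one of the 2x2 bays (104 mm pitch, any order) of a fixed white tray (224 mm square, rim lower than the inserts). Origin: centre of its underside, 5 mm above the bench; z up, x and y along its sides, all four alike. Large round pocket in the middle, 78 mm diameter, 22 mm deep (floor 6 mm above the origin): for the sample cup.
- bottle_pocket: Fixed grey insert, 100x100 mm, 28 mm high, in one of the 2x2 bays (104 mm pitch, any order) of a fixed white tray (224 mm square, rim lower than the inserts). Origin: centre of its underside, 5 mm above the bench; z up, x and y along its sides, all four alike. Small round pocket in the middle, 50 mm diameter, 22 mm deep (floor 6 mm above the origin): for the tall dropper bottle.
- stamp_pocket: Fixed grey insert, 100x100 mm, 28 mm high, in one of the 2x2 bays (104 mm pitch, any order) of a fixed white tray (224 mm square, rim lower than the inserts). Origin: centre of its underside, 5 mm above the bench; z up, x and y along its sides, all four alike. Rectangular pocket in the middle, 46 mm (x) by 68 mm (y), 22 mm deep (floor 6 mm above the origin): for the stamp, its long side along the pocket's.
- cassette_pocket: Fixed grey insert, 100x100 mm, 28 mm high, in one of the 2x2 bays (104 mm pitch, any order) of a fixed white tray (224 mm square, rim lower than the inserts). Origin: centre of its underside, 5 mm above the bench; z up, x and y along its sides, all four alike. On its flat top (28 mm above the origin) 6 mm ribs outline 40 (x) by 92 mm (y) for the cassette; the long ribs have a 46 mm gap in the middle for fingers.
- small_dropper: Look-alike, to be left alone: small white dropper bottle with a nozzle cap, 22 mm diameter, 58 mm tall. Origin: centre of the underside, z up, stands upright.
- amber_dropper: Look-alike, to be left alone: small amber dropper bottle with a nozzle cap, 24 mm diameter, 62 mm tall. Origin: centre of the underside, z up, stands upright.

How it is judged:
By the outcome, as a careful person would: the job done as asked, in the order asked, and still so for the second after the job is handed in, with the robot touching nothing.
It also fails if it takes over 128 s, if anything falls off the work surface, if the arm or the gripper's body presses on something with over 40 N, if the wrist force passes 120 N, or if a joint passes its speed limit or range.

## Working session

There is one attempt and no reset: what is moved stays moved. The work goes in short steps, Python scripts to look and compute and a tool call to move; the robot and the scene stay as the last step left them, time stands still between calls to the robot, and variables do not carry over. Pictures are saved under pics/ and viewed, and the job is handed in when it is done.

Besides the shell and the picture viewer there is one more tool, called after "Call:" as name([rows], argument=value, ...), one row to a line, values as JSON. servo_tool: Moves the arm, as the interface text tells. Its arguments: {"type":"object","properties":{"deltas":{"type":"array"},"force":{"type":"number"}},"required":["deltas"]}

```bash
ls; mkdir -p pics
cat > h.py <<'E'
import numpy as np, cv2
from bench import robot
from scipy.spatial.transform import Rotation as R
E
python3 - <<'E'
from h import *
np.set_printoptions(precision=4,suppress=True)
print(robot.get_obs())
for n in ["scene","side","wrist"]:
    print(n,robot.camera_info(n)); cv2.imwrite(f"pics/{n}0.png",robot.read_camera(n))
E
```

```text
pics
{'t': 0.0, 'joint_pos': array([ 0.2632,  0.5018, -0.4268,  1.5515,  0.2208,  1.1383, -0.2103]), 'joint_vel': array([-0.0012, -0.0002, -0.0001,  0.0004,  0.0006,  0.0005,  0.0022]), 'joint_torque': array([ -0.0002, -56.6597,  -5.816 , -27.9114,  -0.0686,   0.0308,
         0.0002]), 'tool_pos': array([ 0.6493, -0.0001,  0.2507]), 'tcp_rot': array([-2.2204, -2.2204,  0.0021]), 'contact_force': array([-0.1245,  0.0223, -0.1535]), 'moment': array([ 0.017 , -0.0078, -0.0735]), 'opening': 0.09172893803293775}
scene {'vfov': 44.127020680816585, 'cx': 285.80320183046024, 'cy': 207.7586958097426, 'extrinsics': array([[-0.8993, -0.437 ,  0.0172,  0.4437],
       [ 0.3503, -0.6962,  0.6266, -0.2427],
       [-0.2618,  0.5695,  0.7792, -1.1352],
       [ 0.    ,  0.    ,  0.    ,  1.    ]])}
side {'vfov': 57.07401653715778, 'cx': 278.94371601438064, 'cy': 210.70736692398657, 'extrinsics': array([[ 0.8585, -0.5128,  0.0096, -0.4814],
       [ 0.3228,  0.5548,  0.7668, -0.1661],
       [-0.3985, -0.6552,  0.6418, -0.7482],
       [ 0.    ,  0.    ,  0.    ,  1.    ]])}
wrist {'vfov': 65.70646984690485, 'cx': 279.6775705189421, 'cy': 203.8622386027903, 'T_tool_cam': array([[-0.0004,  0.965 ,  0.2624,  0.0698],
       [ 1.    ,  0.0006, -0.0007,  0.0012],
       [-0.0008,  0.2624, -0.965 , -0.1331],
       [ 0.    ,  0.    ,  0.    ,  1.    ]])}
```

View pics/scene0.png

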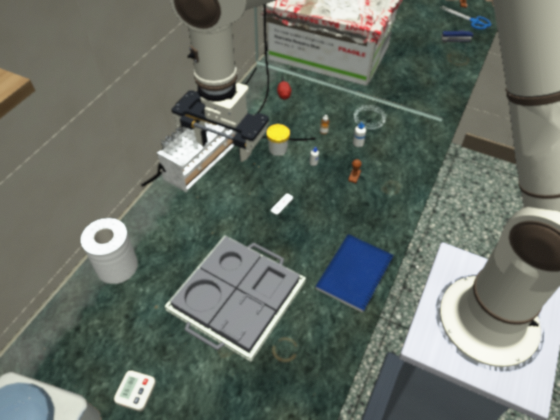

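View pics/side0.png

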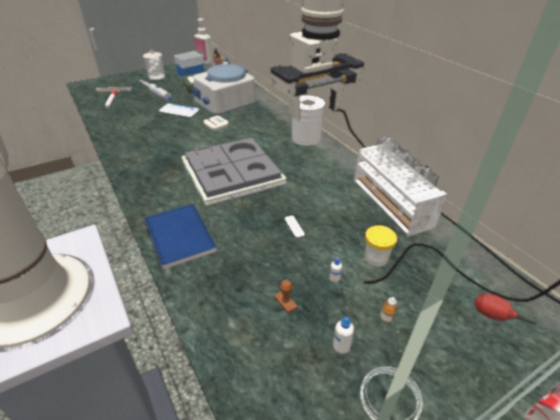

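View pics/wrist0.png

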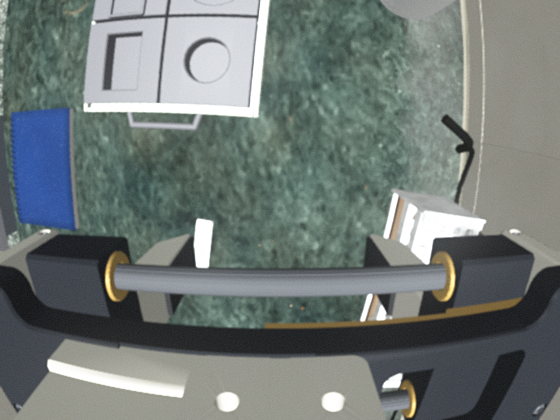

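```bash
cat >> h.py <<'E'
def info(n): return robot.camera_info(n)
def ray(n,u,v,obs=None):
    c=info(n); f=210/np.tan(np.radians(c['vfov'])/2); x=(u-c['cx'])/f; y=(v-c['cy'])/f
    if n=='wrist':
        r=np.hypot(x,y); s=np.sinc(r/np.pi); d=np.array([x*s,-y*s,-np.cos(r)])
        T=np.eye(4); T[:3,:3]=R.from_rotvec(obs['tcp_rot']).as_matrix(); T[:3,3]=obs['tool_pos']; T=T@c['T_tool_cam']
    else:
        d=np.array([x,-y,-1]); T=np.linalg.inv(c['extrinsics'])
    d=T[:3,:3]@d; return T[:3,3],d/np.linalg.norm(d)
def onz(n,u,v,z,obs=None):
    o,d=ray(n,u,v,obs); return o+d*(z-o[2])/d[2]
def proj(n,p):
    c=info(n); f=210/np.tan(np.radians(c['vfov'])/2); q=(c['extrinsics']@np.append(p,1))[:3]
    return np.array([c['cx']+f*q[0]/-q[2], c['cy']-f*q[1]/-q[2]])
def tri(n1,p1,n2,p2,obs=None):
    o1,d1=ray(n1,*p1,obs);o2,d2=ray(n2,*p2,obs)
    t=np.linalg.lstsq(np.stack([d1,-d2],1),o2-o1,rcond=None)[0]
    a,b=o1+d1*t[0],o2+d2*t[1]; return (a+b)/2,np.linalg.norm(a-b)
np.set_printoptions(precision=4,suppress=True)
def crop(src,x0,y0,x1,y1,k,out):
    cv2.imwrite(out,cv2.resize(cv2.imread(src)[y0:y1,x0:x1],None,fx=k,fy=k,interpolation=cv2.INTER_CUBIC))
E
python3 - <<'E'
from h import *
crop('pics/scene0.png',250,110,380,220,6,'pics/c1.png')
crop('pics/side0.png',270,210,410,360,4,'pics/c2.png')
crop('pics/scene0.png',160,225,310,360,4.4,'pics/c3.png')
E
```

```text
(no output)
```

View pics/c1.png

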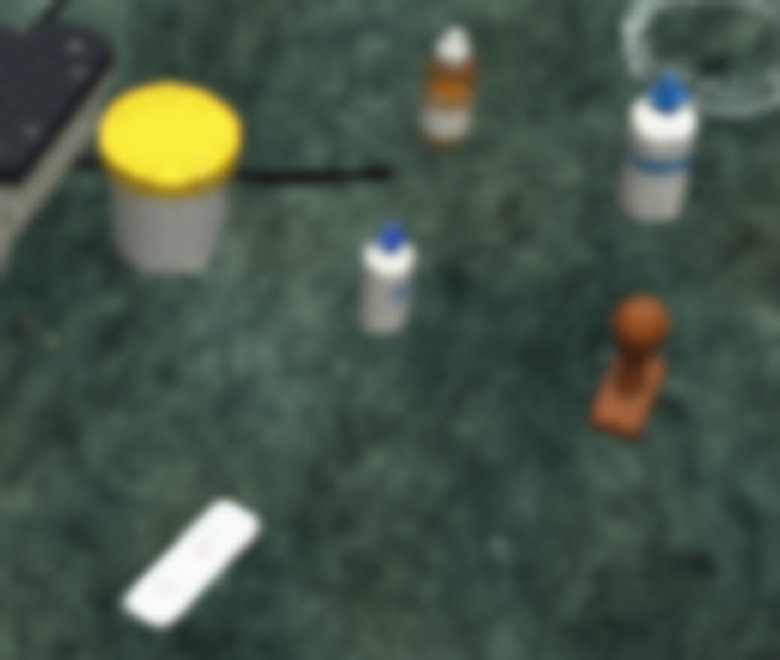

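View pics/c2.png

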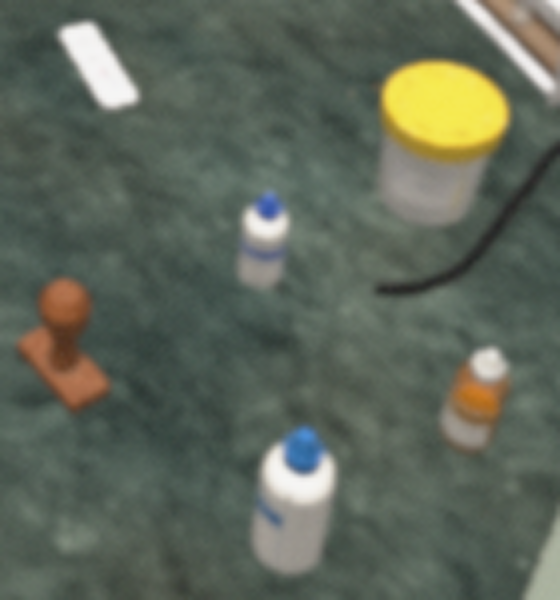

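View pics/c3.png

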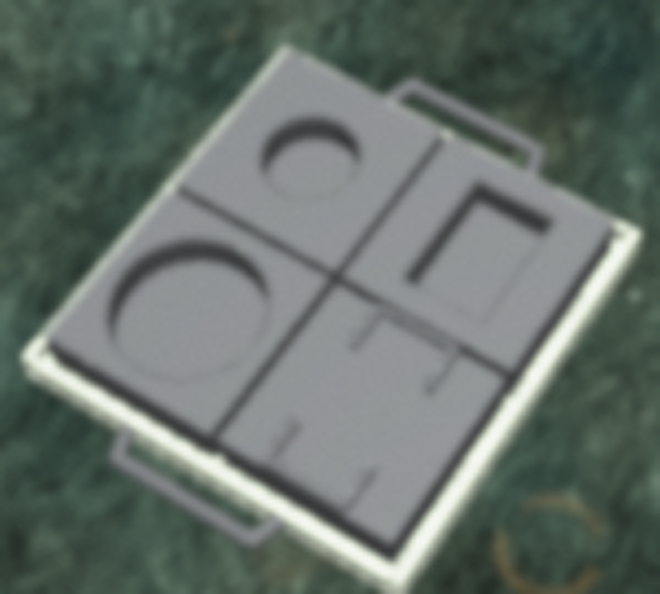

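Run:
```python
from h import *
S=lambda u,v:((u+.5)/6-.5+250,(v+.5)/6-.5+110)
D=lambda u,v:((u+.5)/4-.5+270,(v+.5)/4-.5+210)
C=lambda u,v:((u+.5)/4.4-.5+160,(v+.5)/4.4-.5+225)
pts={'lid':((170,132),(445,106)),'tallcap_tip':((668,82),(304,437)),'knob':((640,322),(65,305)),'smallcap':((392,229),(268,203)),'ambercap':((455,38),(489,357)),'cass':((192,563),(97,65))}
for k,(a,b) in pts.items(): print(k,*tri('scene',S(*a),'side',D(*b)))
print('lid z68',onz('scene',*S(170,132),.068),onz('side',*D(445,106),.068))
print('tall base', onz('scene',*S(653,212),0.0),onz('side',*D(290,562),0))
print('cass corners/ends scene')
e=[onz('scene',*S(*p),.005) for p in((240,513),(143,616))];print(e,np.linalg.norm(e[0]-e[1]))
e=[onz('side',*D(*p),.005) for p in((78,27),(121,103))];print(e,np.linalg.norm(e[0]-e[1]))
print('stamp base side L,R', [onz('side',*D(*p),.01) for p in((50,322),(20,345),(75,407),(107,382))])
print('caddy corners z33: ',)
q=[onz('scene',*C(*p),.033) for p in((285,50),(338,277),(508,377),(440,143),(183,190),(216,440))]
for i in q:print(i)
print('cup hole',onz('scene',*C(190,305),.033),'bottle hole',onz('scene',*C(310,152),.033))
```

```text
lid [ 0.6463 -0.2619  0.0653] 0.0018667307914630776
tallcap_tip [ 0.4549 -0.386   0.0739] 0.0020609653892014372
knob [ 0.4176 -0.2621  0.0493] 0.0018381149148518016
smallcap [ 0.5353 -0.2614  0.0535] 0.0005375355140607347
ambercap [ 0.5595 -0.3872  0.0579] 0.002188056435194001
cass [ 0.5486 -0.0875  0.002 ] 0.0015320241640389785
lid z68 [ 0.644  -0.2586  0.068 ] [ 0.6451 -0.2636  0.068 ]
tall base [ 0.4486 -0.3787  0.    ] [ 0.4507 -0.3972  0.    ]
cass corners/ends scene
[array([ 0.5405, -0.1192,  0.005 ]), array([ 0.5524, -0.0499,  0.005 ])] 0.07033125434544367
[array([ 0.556 , -0.0557,  0.005 ]), array([ 0.5421, -0.1242,  0.005 ])] 0.06995175535348913
stamp base side L,R [array([ 0.4242, -0.2405,  0.01  ]), array([ 0.4046, -0.245 ,  0.01  ]), array([ 0.4087, -0.2885,  0.01  ]), array([ 0.4291, -0.2843,  0.01  ])]
caddy corners z33: 
[0.6135 0.0854 0.033 ]
[0.5201 0.1939 0.033 ]
[0.4195 0.2055 0.033 ]
[0.5117 0.1008 0.033 ]
[0.6158 0.1849 0.033 ]
[0.5285 0.2965 0.033 ]
cup hole [0.5775 0.2402 0.033 ] bottle hole [0.5693 0.1358 0.033 ]
```

Call:
servo_tool([
  {"slide":[-120,-35,0],"turn":[0,0,0],"claw":1},
  {"slide":[-240,-70,-20],"turn":[0,0,0],"claw":1},
  {"slide":[-350,-110,-50],"turn":[0,0,0],"claw":1},
  {"slide":[-350,-110,-50],"turn":[0,0,0],"claw":1},
  {"slide":[-350,-110,-50],"turn":[0,0,0],"claw":1},
  {"slide":[-350,-110,-50],"turn":[0,0,0],"claw":1},
  {"slide":[-350,-110,-50],"turn":[0,0,0],"claw":1},
  {"slide":[-350,-110,-50],"turn":[0,0,0],"claw":1},
  {"slide":[-350,-110,-50],"turn":[0,0,0],"claw":1},
  {"slide":[-350,-110,-50],"turn":[0,0,0],"claw":1},
  {"slide":[-350,-110,-50],"turn":[0,0,0],"claw":1},
  {"slide":[-350,-110,-50],"turn":[0,0,0],"claw":1},
  {"slide":[-350,-110,-50],"turn":[0,0,0],"claw":1},
])

```text
t: 1.23
tool_pos: [0.5403, -0.348, 0.3006]
tcp_rot: [-2.217, -2.223, 0.0]
contact_force: [0.7, 0.2, -0.1]
opening: 0.092
```

```bash
cat >> h.py <<'E'
import pickle
def snap(name,tag):
    o=robot.get_obs(); im=robot.read_camera(name); cv2.imwrite(f'pics/{tag}.png',im); pickle.dump(o,open(f'pics/{tag}.pkl','wb')); print(o['t'],o['tool_pos'],o['tcp_rot'],o['contact_force'],o['opening']); return o
def ld(tag): return pickle.load(open(f'pics/{tag}.pkl','rb'))
E
python3 -c "
from h import *
snap('wrist','w1')"
```

```text
1.2333 [ 0.5403 -0.348   0.3006] [-2.2169 -2.2228  0.0001] [ 0.7046  0.1778 -0.1377] 0.09201967177429253
```

View pics/w1.png

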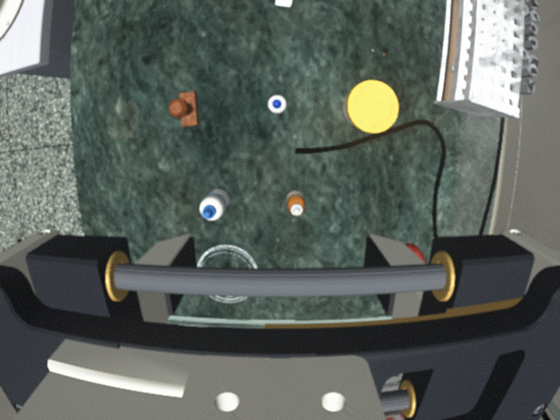

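Run:
```python
from h import *
im=cv2.imread('pics/w1.png');o=ld('w1')
h=cv2.cvtColor(im,cv2.COLOR_BGR2HSV)
def big(m,box):
    z=np.zeros_like(m);x0,y0,x1,y1=box;z[y0:y1,x0:x1]=m[y0:y1,x0:x1]
    c=max(cv2.findContours(z,0,1)[0],key=cv2.contourArea);return c
c=big(cv2.inRange(h,(20,120,100),(35,255,255)),(330,60,420,150));e=cv2.minEnclosingCircle(c);print('lid',e,onz('wrist',*e[0],.068,o))
(u,v),r=e; print('lid dia',np.linalg.norm(onz('wrist',u-r,v,.068,o)-onz('wrist',u+r,v,.068,o)))
c=big(cv2.inRange(h,(0,100,40),(18,255,255)),(150,80,215,135));print('stamp',c.reshape(-1,2).min(0),c.reshape(-1,2).max(0))
c=big(cv2.inRange(h,(100,120,60),(125,255,255)),(190,190,235,225));m=cv2.minEnclosingCircle(c);print('tallcap',m,onz('wrist',*m[0],.074,o))
print('rack',[onz('wrist',u,v,z,o) for u,v,z in((438,105,0),(455,30,.1),(470,90,.1))])
crop('pics/w1.png',150,70,250,240,4,'pics/w1c.png');crop('pics/w1.png',330,50,530,160,4,'pics/w1d.png')
```

```text
lid ((372.8360595703125, 106.17213439941406), 27.40550994873047) [ 0.6472 -0.2618  0.068 ]
lid dia 0.06610492879570616
stamp [169  91] [197 126]
tallcap ((209.0, 212.0), 6.403224468231201) [ 0.4585 -0.3857  0.074 ]
rack [array([ 0.7665, -0.2492,  0.    ]), array([ 0.7382, -0.1655,  0.1   ]), array([ 0.7575, -0.234 ,  0.1   ])]
```

View pics/w1c.png

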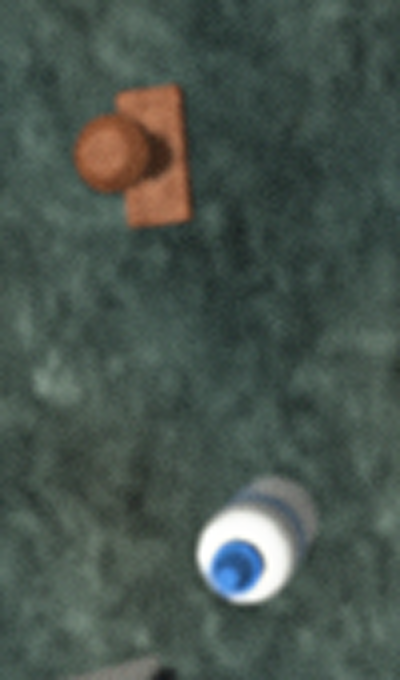

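View pics/w1d.png

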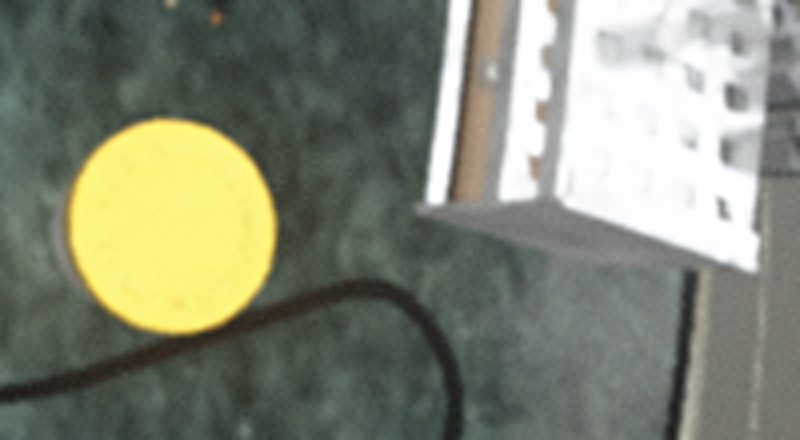

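Call:
servo_tool([
  {"slide":[30,36,30],"turn":[0,0,0],"claw":1},
  {"slide":[60,72,60],"turn":[0,0,0],"claw":1},
  {"slide":[86,107,90],"turn":[0,0,0],"claw":1},
  {"slide":[86,107,120],"turn":[0,0,0],"claw":1},
  {"slide":[86,107,150],"turn":[0,0,0],"claw":1},
  {"slide":[86,107,180],"turn":[0,0,0],"claw":1},
  {"slide":[86,107,200],"turn":[0,0,0],"claw":1},
  {"slide":[86,107,215],"turn":[0,0,0],"claw":1},
  {"slide":[86,107,225],"turn":[0,0,0],"claw":1},
  {"slide":[86,107,233],"turn":[0,0,0],"claw":1},
  {"slide":[86,107,233],"turn":[0,0,0],"claw":1},
  {"slide":[86,107,233],"turn":[0,0,0],"claw":1},
  {"slide":[86,107,233],"turn":[0,0,0],"claw":1},
], force=20)

```text
t: 2.37
tool_pos: [0.648, -0.2618, 0.0696]
tcp_rot: [2.218, 2.224, 0.002]
contact_force: [-0.5, 0.1, 1.0]
opening: 0.0916
```

Call:
servo_tool([
  {"slide":[0,0,0],"turn":[0,0,0],"claw":-0.2},
  {"slide":[0,0,0],"turn":[0,0,0],"claw":-0.2},
  {"slide":[0,0,0],"turn":[0,0,0],"claw":-0.2},
  {"slide":[0,0,0],"turn":[0,0,0],"claw":-0.2},
  {"slide":[0,0,0],"turn":[0,0,0],"claw":-0.2},
  {"slide":[0,0,0],"turn":[0,0,0],"claw":-0.2},
  {"slide":[0,0,0],"turn":[0,0,0],"claw":-0.2},
], force=20)

```text
t: 2.95
tool_pos: [0.6479, -0.2619, 0.0698]
tcp_rot: [2.218, 2.224, 0.001]
contact_force: [-0.1, 0.3, 2.3]
opening: 0.0613
```

Call:
servo_tool([
  {"slide":[0,0,-15],"turn":[0,0,0],"claw":-0.2},
  {"slide":[0,0,-40],"turn":[0,0,0],"claw":-0.2},
  {"slide":[0,0,-75],"turn":[0,0,0],"claw":-0.2},
  {"slide":[0,0,-110],"turn":[0,0,0],"claw":-0.2},
  {"slide":[0,-10,-145],"turn":[0,0,0],"claw":-0.2},
  {"slide":[30,-20,-175],"turn":[0,0,0],"claw":-0.2},
  {"slide":[65,-30,-195],"turn":[0,0,0],"claw":-0.2},
  {"slide":[100,-40,-210],"turn":[0,0,0],"claw":-0.2},
  {"slide":[135,-50,-210],"turn":[0,0,0],"claw":-0.2},
  {"slide":[170,-60,-210],"turn":[0,0,0],"claw":-0.2},
  {"slide":[205,-70,-210],"turn":[0,0,0],"claw":-0.2},
  {"slide":[240,-80,-210],"turn":[0,0,0],"claw":-0.2},
  {"slide":[275,-90,-210],"turn":[0,0,0],"claw":-0.2},
  {"slide":[310,-100,-210],"turn":[0,0,0],"claw":-0.2},
  {"slide":[345,-110,-210],"turn":[0,0,0],"claw":-0.2},
  {"slide":[375,-120,-210],"turn":[0,0,0],"claw":-0.2},
  {"slide":[390,-128,-210],"turn":[0,0,0],"claw":-0.2},
  {"slide":[390,-128,-210],"turn":[0,0,0],"claw":-0.2},
  {"slide":[390,-128,-210],"turn":[0,0,0],"claw":-0.2},
  {"slide":[390,-128,-210],"turn":[0,0,0],"claw":-0.2},
])

```text
t: 4.62
tool_pos: [0.5191, 0.1268, 0.2802]
tcp_rot: [2.218, 2.222, 0.001]
contact_force: [0.2, -0.0, -0.6]
opening: 0.0609
```

```bash
python3 -c "
from h import *
snap('wrist','w2')"
```

```text
4.6167 [0.5191 0.1268 0.2802] [2.2178 2.2222 0.0015] [ 0.2335 -0.0153 -0.6177] 0.06090059450311128
```

View pics/w2.png

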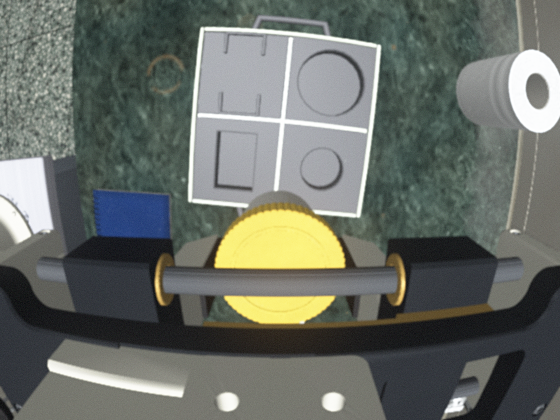

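```bash
python3 -c "
from h import *
crop('pics/w2.png',180,15,390,220,3.5,'pics/w2c.png')"
```

```text
(no output)
```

View pics/w2c.png

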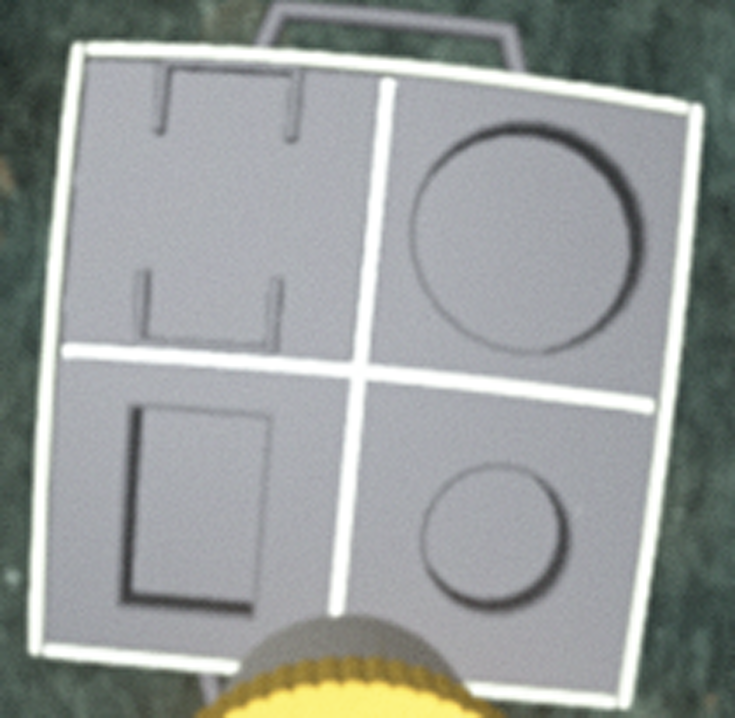

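Run:
```python
from h import *
o=ld('w2'); W=lambda u,v,z:onz('wrist',(u+.5)/3.5-.5+180,(v+.5)/3.5-.5+15,z,o)
cup=W(526,238,.033);bot=W(495,537,.033)
print('cup',cup,'bot',bot,'d',np.linalg.norm(cup-bot))
print('cupdia',np.linalg.norm(W(410,238,.033)-W(642,238,.033)),'bd',np.linalg.norm(W(420,537,.033)-W(570,537,.033)))
s=[W(*p,.033) for p in((132,405),(272,412),(252,612),(118,603))];print('stamp',np.mean(s,0),[np.linalg.norm(s[i]-s[i-1]) for i in range(4)])
c=[W(*p,.039) for p in((165,69),(298,75),(274,347),(139,335))];print('cass',np.mean(c,0),[np.linalg.norm(c[i]-c[i-1]) for i in range(4)])
s=np.mean(s,0);c=np.mean(c,0)
for n,v in(('c-s',c-s),('cup-bot',cup-bot)):print(n,np.linalg.norm(v[:2]),np.degrees(np.arctan2(-v[0],v[1])))
for n,v in(('cup-c',cup-c),('bot-s',bot-s)):print(n,np.linalg.norm(v[:2]),np.degrees(np.arctan2(v[1],v[0])))
print('ctr',(s+c+cup+bot)/4, 'seam',W(358,372,.033))
```

```text
cup [0.5791 0.2385 0.033 ] bot [0.5702 0.1371 0.033 ] d 0.10185772382125272
cupdia 0.07834653017770327 bd 0.051553223350424546
stamp [0.4677 0.1466 0.033 ] [np.float64(0.06851349436426517), np.float64(0.04729430478817711), np.float64(0.06872077821658452), np.float64(0.04683442908965116)]
cass [0.478  0.2486 0.039 ] [np.float64(0.09047491212021089), np.float64(0.043824909431756695), np.float64(0.09172761686163748), np.float64(0.0447474885259024)]
c-s 0.10255027153642365 -5.73221764426424
cup-bot 0.10185772382125272 -4.997892285358616
cup-c 0.10160613767797919 -5.706056842985005
bot-s 0.10291425349427297 -5.3161640904450325
ctr [0.5237 0.1927 0.0345] seam [0.5235 0.1924 0.033 ]
```

Call:
servo_tool([
  {"slide":[30,16,0],"turn":[0,0,0],"claw":-0.2},
  {"slide":[60,32,0],"turn":[0,0,0],"claw":-0.2},
  {"slide":[90,48,20],"turn":[0,0,0],"claw":-0.2},
  {"slide":[112,61,50],"turn":[0,0,0],"claw":-0.2},
  {"slide":[112,61,80],"turn":[0,0,0],"claw":-0.2},
  {"slide":[112,61,110],"turn":[0,0,0],"claw":-0.2},
  {"slide":[112,61,135],"turn":[0,0,0],"claw":-0.2},
  {"slide":[112,61,155],"turn":[0,0,0],"claw":-0.2},
  {"slide":[112,61,170],"turn":[0,0,0],"claw":-0.2},
  {"slide":[112,61,180],"turn":[0,0,0],"claw":-0.2},
  {"slide":[112,61,190],"turn":[0,0,0],"claw":-0.2},
  {"slide":[112,61,196],"turn":[0,0,0],"claw":-0.2},
  {"slide":[112,61,196],"turn":[0,0,0],"claw":-0.2},
  {"slide":[112,61,196],"turn":[0,0,0],"claw":-0.2},
])

```text
t: 5.83
tool_pos: [0.5809, 0.2381, 0.0844]
tcp_rot: [2.22, 2.22, 0.002]
contact_force: [0.3, 0.0, -0.9]
opening: 0.0606
```

Call:
servo_tool([
  {"slide":[0,0,2],"turn":[0,0,0],"claw":-0.2},
  {"slide":[0,0,3],"turn":[0,0,0],"claw":-0.2},
  {"slide":[0,0,4],"turn":[0,0,0],"claw":-0.2},
  {"slide":[0,0,4],"turn":[0,0,0],"claw":-0.2},
  {"slide":[0,0,4],"turn":[0,0,0],"claw":-0.2},
])

```text
t: 6.25
tool_pos: [0.5811, 0.2381, 0.0807]
tcp_rot: [2.219, 2.22, 0.003]
contact_force: [-0.0, -0.7, -1.0]
opening: 0.0608
```

Call:
servo_tool([
  {"slide":[0,0,1],"turn":[0,0,0],"claw":-0.2},
  {"slide":[0,0,2],"turn":[0,0,0],"claw":-0.2},
  {"slide":[0,0,2],"turn":[0,0,0],"claw":-0.2},
  {"slide":[0,0,2],"turn":[0,0,0],"claw":-0.2},
])

```text
t: 6.58
tool_pos: [0.5811, 0.2388, 0.0806]
tcp_rot: [2.219, 2.22, 0.003]
contact_force: [-3.9, -1.7, 11.3]
opening: 0.061
```

Call:
servo_tool([
  {"slide":[0,0,0],"turn":[0,0,0],"claw":0.9},
  {"slide":[0,0,0],"turn":[0,0,0],"claw":0.9},
  {"slide":[0,0,0],"turn":[0,0,0],"claw":0.9},
  {"slide":[0,0,0],"turn":[0,0,0],"claw":0.9},
  {"slide":[0,0,0],"turn":[0,0,0],"claw":0.9},
  {"slide":[0,0,-10],"turn":[0,0,0],"claw":0.9},
  {"slide":[0,0,-30],"turn":[0,0,0],"claw":0.9},
  {"slide":[0,0,-60],"turn":[0,0,0],"claw":0.9},
  {"slide":[0,0,-95],"turn":[0,0,0],"claw":0.9},
  {"slide":[0,0,-130],"turn":[0,0,0],"claw":0.9},
  {"slide":[0,0,-160],"turn":[0,0,0],"claw":0.9},
  {"slide":[-40,-10,-180],"turn":[0,0,0],"claw":0.9},
  {"slide":[-80,-30,-200],"turn":[0,0,0],"claw":0.9},
  {"slide":[-110,-50,-200],"turn":[0,0,0],"claw":0.9},
  {"slide":[-110,-60,-200],"turn":[0,0,0],"claw":0.9},
  {"slide":[-110,-60,-200],"turn":[0,0,0],"claw":0.9},
])

```text
t: 7.92
tool_pos: [0.5188, 0.1256, 0.2816]
tcp_rot: [2.222, 2.214, 0.001]
contact_force: [0.6, 0.1, 0.0]
opening: 0.0873
```

```bash
python3 -c "
from h import *
snap('wrist','w3');crop('pics/w3.png',150,0,450,240,2.6,'pics/w3c.png')"
```

```text
7.9167 [0.5188 0.1256 0.2816] [2.2217 2.2144 0.0011] [0.5519 0.0935 0.0433] 0.08729136114023982
```

View pics/w3c.png

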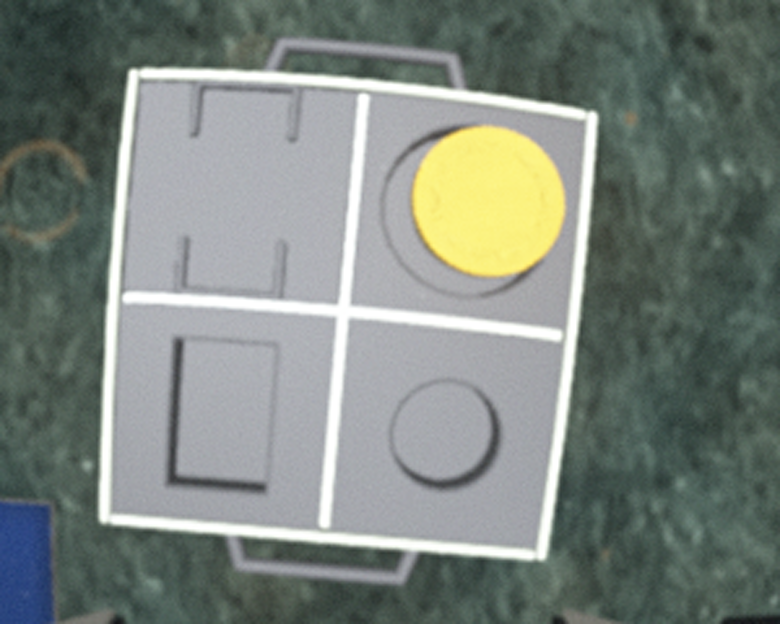

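Call:
servo_tool([
  {"slide":[-35,-4,0],"turn":[0,0,0],"claw":0.9},
  {"slide":[-70,-8,0],"turn":[0,0,0],"claw":0.9},
  {"slide":[-110,-12,0],"turn":[0,0,0],"claw":0.9},
  {"slide":[-150,-16,0],"turn":[0,0,0],"claw":0.9},
  {"slide":[-190,-20,0],"turn":[0,0,0],"claw":0.9},
  {"slide":[-230,-24,0],"turn":[0,0,0],"claw":0.9},
  {"slide":[-270,-28,0],"turn":[0,0,0],"claw":0.9},
  {"slide":[-310,-34,0],"turn":[0,0,0],"claw":0.9},
  {"slide":[-350,-40,10],"turn":[0,0,0],"claw":0.9},
  {"slide":[-390,-46,20],"turn":[0,0,0],"claw":0.9},
  {"slide":[-430,-52,30],"turn":[0,0,0],"claw":0.9},
  {"slide":[-470,-60,30],"turn":[0,0,0],"claw":0.9},
  {"slide":[-510,-63,30],"turn":[0,0,0],"claw":0.9},
  {"slide":[-545,-63,30],"turn":[0,0,0],"claw":0.9},
  {"slide":[-556,-63,30],"turn":[0,0,0],"claw":0.9},
  {"slide":[-556,-63,30],"turn":[0,0,0],"claw":0.9},
  {"slide":[-556,-63,30],"turn":[0,0,0],"claw":0.9},
  {"slide":[-556,-63,30],"turn":[0,0,0],"claw":0.9},
  {"slide":[-556,-63,30],"turn":[0,0,0],"claw":0.9},
])

```text
t: 9.55
tool_pos: [0.4581, -0.4257, 0.2519]
tcp_rot: [2.216, 2.222, 0.006]
contact_force: [-0.5, 0.5, 0.4]
opening: 0.0872
```

```bash
python3 -c "
from h import *
snap('wrist','w4')"
```

```text
9.55 [ 0.4581 -0.4257  0.2519] [2.2157 2.2215 0.0061] [-0.5326  0.5246  0.3929] 0.0871691826090624
```

View pics/w4.png

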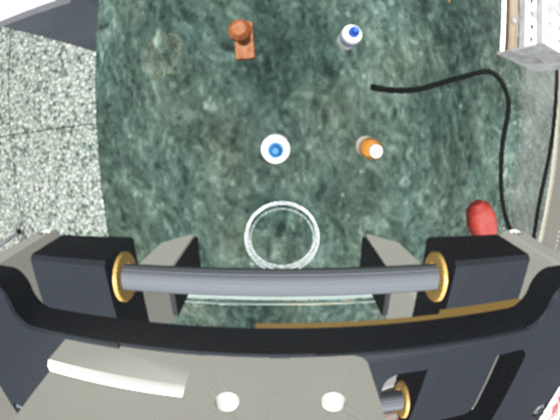

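Run:
```python
from h import *
im=cv2.imread('pics/w4.png');o=ld('w4');h=cv2.cvtColor(im,cv2.COLOR_BGR2HSV)
def big(m,box):
    z=np.zeros_like(m);x0,y0,x1,y1=box;z[y0:y1,x0:x1]=m[y0:y1,x0:x1]
    return max(cv2.findContours(z,0,1)[0],key=cv2.contourArea)
m=cv2.inRange(im,(130,130,110),(255,255,255))|cv2.inRange(h,(95,120,60),(125,255,255))
(u,v),r=cv2.minEnclosingCircle(big(m,(255,130,295,170)));print(u,v,r)
for z in(.048,.055):print(onz('wrist',u,v,z,o),np.linalg.norm(onz('wrist',u-r,v,z,o)-onz('wrist',u+r,v,z,o)))
m=cv2.inRange(h,(95,120,60),(125,255,255));(u,v),r=cv2.minEnclosingCircle(big(m,(255,130,295,170)));print('cap',u,v,r,onz('wrist',u,v,.075,o))
crop('pics/w4.png',215,0,295,170,4,'pics/w4c.png')
```

```text
274.125 148.5 16.500572204589844
[ 0.4548 -0.3881  0.048 ] 0.034220311285908606
[ 0.4549 -0.3874  0.055 ] 0.03350946920474917
cap 275.2916564941406 149.6770782470703 6.837643146514893 [ 0.4562 -0.3867  0.075 ]
```

View pics/w4c.png

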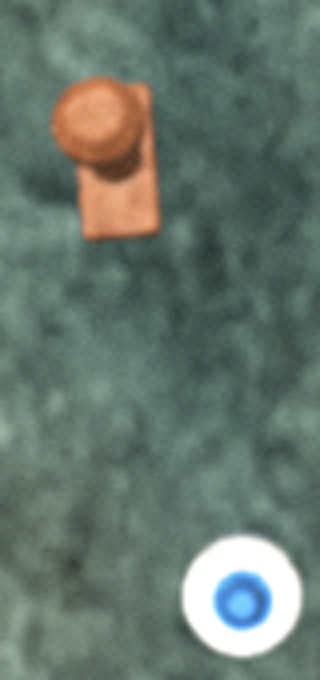

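Call:
servo_tool([
  {"slide":[20,-2,20],"turn":[0,0,0],"claw":0.9},
  {"slide":[38,-3,50],"turn":[0,0,0],"claw":0.9},
  {"slide":[38,-3,80],"turn":[0,0,0],"claw":0.9},
  {"slide":[38,-3,110],"turn":[0,0,0],"claw":0.9},
  {"slide":[38,-3,140],"turn":[0,0,0],"claw":0.9},
  {"slide":[38,-3,165],"turn":[0,0,0],"claw":0.9},
  {"slide":[38,-3,185],"turn":[0,0,0],"claw":0.9},
  {"slide":[38,-3,196],"turn":[0,0,0],"claw":0.9},
  {"slide":[38,-3,201],"turn":[0,0,0],"claw":0.9},
  {"slide":[38,-3,201],"turn":[0,0,0],"claw":0.9},
  {"slide":[38,-3,201],"turn":[0,0,0],"claw":0.9},
], force=15)

```text
t: 10.52
tool_pos: [0.4568, -0.3882, 0.0521]
tcp_rot: [2.214, 2.221, 0.006]
contact_force: [-0.2, -1.0, 0.6]
opening: 0.0873
```

Call:
servo_tool([
  {"slide":[0,0,0],"turn":[0,0,0],"claw":-0.7},
  {"slide":[0,0,0],"turn":[0,0,0],"claw":-0.7},
  {"slide":[0,0,0],"turn":[0,0,0],"claw":-0.7},
  {"slide":[0,0,0],"turn":[0,0,0],"claw":-0.7},
  {"slide":[0,0,0],"turn":[0,0,0],"claw":-0.7},
  {"slide":[0,0,0],"turn":[0,0,0],"claw":-0.7},
  {"slide":[0,0,0],"turn":[0,0,0],"claw":-0.7},
  {"slide":[0,0,0],"turn":[0,0,0],"claw":-0.7},
  {"slide":[0,0,0],"turn":[0,0,0],"claw":-0.7},
  {"slide":[0,0,0],"turn":[0,0,0],"claw":-0.7},
], force=15)

```text
t: 11.35
tool_pos: [0.4566, -0.3882, 0.052]
tcp_rot: [2.214, 2.221, 0.006]
contact_force: [-0.4, 0.3, 0.1]
opening: 0.0291
```

Call:
servo_tool([
  {"slide":[0,0,-15],"turn":[0,0,0],"claw":-0.7},
  {"slide":[0,0,-40],"turn":[0,0,0],"claw":-0.7},
  {"slide":[0,0,-75],"turn":[0,0,0],"claw":-0.7},
  {"slide":[0,0,-110],"turn":[0,0,0],"claw":-0.7},
  {"slide":[20,0,-140],"turn":[0,0,0],"claw":-0.7},
  {"slide":[50,6,-165],"turn":[0,0,0],"claw":-0.7},
  {"slide":[85,14,-180],"turn":[0,0,0],"claw":-0.7},
  {"slide":[120,22,-180],"turn":[0,0,0],"claw":-0.7},
  {"slide":[155,30,-180],"turn":[0,0,0],"claw":-0.7},
  {"slide":[190,38,-180],"turn":[0,0,0],"claw":-0.7},
  {"slide":[225,46,-180],"turn":[0,0,0],"claw":-0.7},
  {"slide":[260,54,-180],"turn":[0,0,0],"claw":-0.7},
  {"slide":[295,62,-180],"turn":[0,0,0],"claw":-0.7},
  {"slide":[330,70,-180],"turn":[0,0,0],"claw":-0.7},
  {"slide":[365,78,-180],"turn":[0,0,0],"claw":-0.7},
  {"slide":[400,86,-180],"turn":[0,0,0],"claw":-0.7},
  {"slide":[435,94,-180],"turn":[0,0,0],"claw":-0.7},
  {"slide":[470,102,-180],"turn":[0,0,0],"claw":-0.7},
  {"slide":[500,110,-180],"turn":[0,0,0],"claw":-0.7},
  {"slide":[524,115,-180],"turn":[0,0,0],"claw":-0.7},
])

```text
t: 13.02
tool_pos: [0.5691, 0.1397, 0.2322]
tcp_rot: [2.212, 2.224, 0.008]
contact_force: [0.6, 0.4, -0.6]
opening: 0.0296
```

Call:
servo_tool([
  {"slide":[0,0,0],"turn":[0,0,0],"claw":-0.7},
  {"slide":[0,0,0],"turn":[0,0,0],"claw":-0.7},
])

```text
t: 13.18
tool_pos: [0.5686, 0.1425, 0.232]
tcp_rot: [2.208, 2.23, 0.008]
contact_force: [0.3, 0.2, -0.2]
opening: 0.0293
```

Call:
servo_tool([
  {"slide":[-4,1,20],"turn":[0,0,0],"claw":-0.7},
  {"slide":[-7,2,50],"turn":[0,0,0],"claw":-0.7},
  {"slide":[-7,2,80],"turn":[0,0,0],"claw":-0.7},
  {"slide":[-7,2,105],"turn":[0,0,0],"claw":-0.7},
  {"slide":[-7,2,120],"turn":[0,0,0],"claw":-0.7},
  {"slide":[-7,2,125],"turn":[0,0,0],"claw":-0.7},
  {"slide":[-7,2,125],"turn":[0,0,0],"claw":-0.7},
  {"slide":[-7,2,125],"turn":[0,0,0],"claw":-0.7},
])

```text
t: 13.85
tool_pos: [0.5719, 0.1346, 0.1076]
tcp_rot: [2.209, 2.228, 0.009]
contact_force: [0.5, 0.3, -0.1]
opening: 0.0291
```

```bash
python3 -c "
from h import *
snap('scene','s5');crop('pics/s5.png',150,180,330,360,3.3,'pics/s5c.png')"
```

```text
13.85 [0.5719 0.1346 0.1076] [2.209  2.2276 0.0086] [ 0.4632  0.2761 -0.0929] 0.029119006788445295
```

View pics/s5c.png

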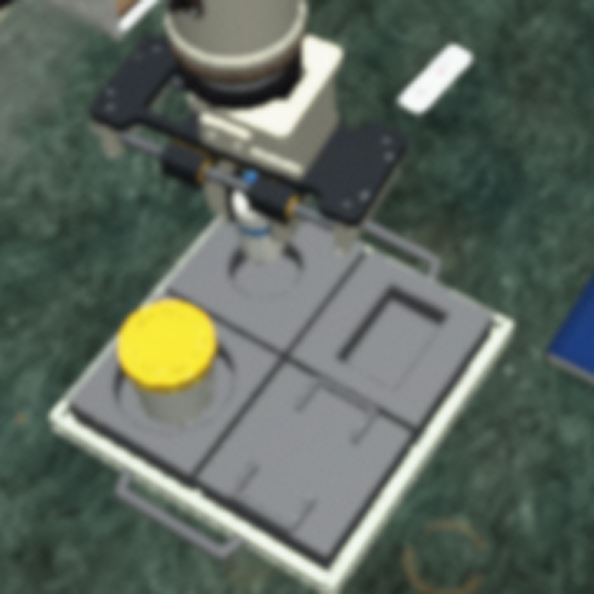

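Call:
servo_tool([
  {"slide":[1,-1,12],"turn":[0,0,0],"claw":-0.7},
  {"slide":[1,-1,25],"turn":[0,0,0],"claw":-0.7},
  {"slide":[1,-1,34],"turn":[0,0,0],"claw":-0.7},
  {"slide":[1,-1,40],"turn":[0,0,0],"claw":-0.7},
  {"slide":[1,-1,43],"turn":[0,0,0],"claw":-0.7},
  {"slide":[1,-1,45],"turn":[0,0,0],"claw":-0.7},
  {"slide":[1,-1,46],"turn":[0,0,0],"claw":-0.7},
  {"slide":[1,-1,46],"turn":[0,0,0],"claw":-0.7},
  {"slide":[1,-1,46],"turn":[0,0,0],"claw":-0.7},
])

```text
t: 14.65
tool_pos: [0.5714, 0.1365, 0.0625]
tcp_rot: [2.208, 2.228, 0.01]
contact_force: [-1.4, 0.1, 2.2]
opening: 0.029
```

Call:
servo_tool([
  {"slide":[0,0,1],"turn":[0,0,0],"claw":-0.7},
  {"slide":[0,0,1],"turn":[0,0,0],"claw":-0.3},
  {"slide":[0,0,0],"turn":[0,0,0],"claw":0.0},
  {"slide":[0,0,0],"turn":[0,0,0],"claw":0.2},
  {"slide":[0,0,0],"turn":[0,0,0],"claw":0.2},
  {"slide":[0,0,0],"turn":[0,0,0],"claw":0.2},
  {"slide":[0,0,0],"turn":[0,0,0],"claw":0.2},
  {"slide":[0,0,-15],"turn":[0,0,0],"claw":0.2},
  {"slide":[0,0,-40],"turn":[0,0,0],"claw":0.2},
  {"slide":[0,0,-75],"turn":[0,0,0],"claw":0.2},
  {"slide":[0,0,-110],"turn":[0,0,0],"claw":0.2},
  {"slide":[0,0,-145],"turn":[0,0,0],"claw":0.2},
  {"slide":[-20,-10,-180],"turn":[0,0,0],"claw":0.2},
  {"slide":[-50,-25,-200],"turn":[0,0,0],"claw":0.2},
  {"slide":[-60,-40,-210],"turn":[0,0,0],"claw":0.2},
  {"slide":[-60,-40,-210],"turn":[0,0,0],"claw":0.2},
])

```text
t: 15.98
tool_pos: [0.5298, 0.0726, 0.2749]
tcp_rot: [2.21, 2.221, 0.011]
contact_force: [-0.1, 0.4, 0.1]
opening: 0.0551
```

```bash
python3 -c "
from h import *
snap('wrist','w6')"
```

```text
15.9833 [0.5298 0.0726 0.2749] [2.2097 2.2207 0.0107] [-0.053   0.3668  0.129 ] 0.05512306566710913
```

View pics/w6.png

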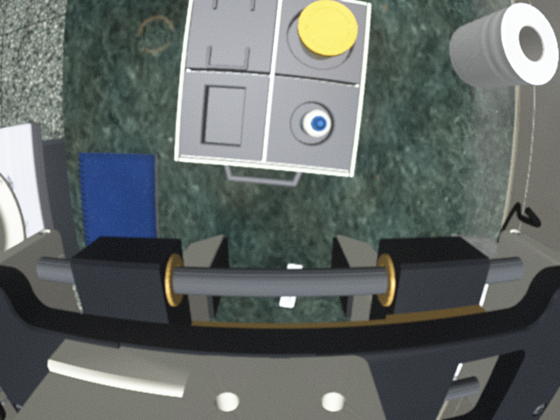

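Call:
servo_tool([
  {"slide":[-35,-10,0],"turn":[0,0,0],"claw":0.2},
  {"slide":[-70,-20,0],"turn":[0,0,0],"claw":0.2},
  {"slide":[-105,-30,0],"turn":[0,0,0],"claw":0.2},
  {"slide":[-140,-40,0],"turn":[0,0,0],"claw":0.2},
  {"slide":[-175,-50,0],"turn":[0,0,0],"claw":0.2},
  {"slide":[-210,-60,0],"turn":[0,0,0],"claw":0.2},
  {"slide":[-245,-70,0],"turn":[0,0,0],"claw":0.2},
  {"slide":[-280,-80,5],"turn":[0,0,0],"claw":0.2},
  {"slide":[-315,-90,10],"turn":[0,0,0],"claw":0.2},
  {"slide":[-350,-100,15],"turn":[0,0,0],"claw":0.2},
  {"slide":[-380,-110,20],"turn":[0,0,0],"claw":0.2},
  {"slide":[-392,-114,20],"turn":[0,0,0],"claw":0.2},
  {"slide":[-392,-114,20],"turn":[0,0,0],"claw":0.2},
  {"slide":[-392,-114,20],"turn":[0,0,0],"claw":0.2},
  {"slide":[-392,-114,20],"turn":[0,0,0],"claw":0.2},
  {"slide":[-392,-114,20],"turn":[0,0,0],"claw":0.2},
])

```text
t: 17.37
tool_pos: [0.4203, -0.3164, 0.2525]
tcp_rot: [2.205, 2.227, 0.013]
contact_force: [0.8, -0.5, -0.2]
opening: 0.0552
```

```bash
python3 -c "
from h import *
snap('wrist','w7'); crop('pics/w7.png',210,60,350,220,4,'pics/w7c.png')"
```

```text
17.3667 [ 0.4203 -0.3164  0.2525] [2.2055 2.227  0.0129] [ 0.7785 -0.4851 -0.2143] 0.055179854862950586
```

View pics/w7c.png

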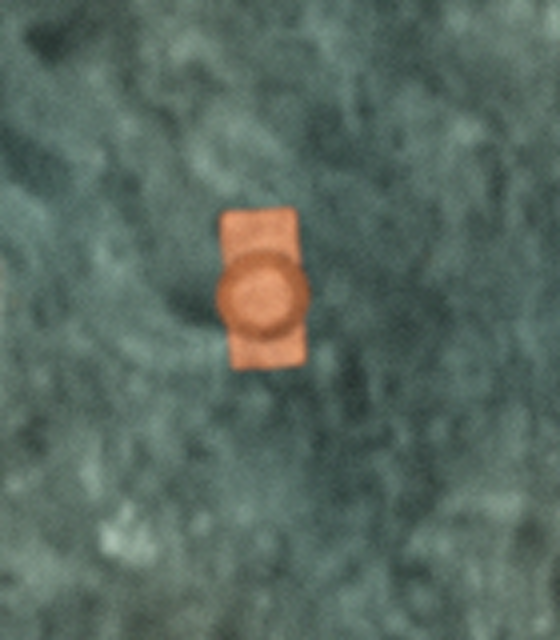

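Run:
```python
from h import *
o=ld('w7'); W=lambda u,v,z:onz('wrist',(u+.5)/4-.5+210,(v+.5)/4-.5+60,z,o)
q=[W(*p,.009) for p in((221,211),(297,208),(306,366),(231,369))]
print(np.mean(q,0),[np.linalg.norm(q[i]-q[i-1]) for i in range(4)],[np.degrees(np.arctan2(-(a-b)[0],(a-b)[1])) for a,b in((q[0],q[3]),(q[1],q[2]))])
print('knob',W(263,294,.05))
Rm=R.from_rotvec(o['tcp_rot']).as_matrix();print(Rm)
```

```text
[ 0.4191 -0.263   0.009 ] [np.float64(0.045997003637469995), np.float64(0.021739640374242017), np.float64(0.04597494169293812), np.float64(0.02176244123507979)] [np.float64(3.8425489218469737), np.float64(3.87152406459381)]
knob [ 0.419  -0.2627  0.05  ]
[[-0.0097  0.9999  0.011 ]
 [ 1.      0.0097  0.0007]
 [ 0.0006  0.011  -0.9999]]
```

Call:
servo_tool([
  {"slide":[20,-1,20],"turn":[0.004,0,-0.02],"claw":0.2},
  {"slide":[40,-2,50],"turn":[0.011,0,-0.04],"claw":0.2},
  {"slide":[53,-3,80],"turn":[0.011,0,-0.058],"claw":0.2},
  {"slide":[53,-3,110],"turn":[0.011,0,-0.058],"claw":0.2},
  {"slide":[53,-3,140],"turn":[0.011,0,-0.058],"claw":0.2},
  {"slide":[53,-3,165],"turn":[0.011,0,-0.058],"claw":0.2},
  {"slide":[53,-3,183],"turn":[0.011,0,-0.058],"claw":0.2},
  {"slide":[53,-3,192],"turn":[0.011,0,-0.058],"claw":0.2},
  {"slide":[53,-3,197],"turn":[0.011,0,-0.058],"claw":0.2},
  {"slide":[53,-3,197],"turn":[0.011,0,-0.058],"claw":0.2},
  {"slide":[53,-3,197],"turn":[0.011,0,-0.058],"claw":0.2},
])

```text
t: 18.33
tool_pos: [0.4197, -0.2637, 0.0565]
tcp_rot: [2.144, 2.295, 0.001]
contact_force: [0.8, 1.0, -0.1]
opening: 0.055
```

Call:
servo_tool([
  {"slide":[0,0,0],"turn":[0,0,0],"claw":-0.8},
  {"slide":[0,0,0],"turn":[0,0,0],"claw":-0.8},
  {"slide":[0,0,0],"turn":[0,0,0],"claw":-0.8},
  {"slide":[0,0,0],"turn":[0,0,0],"claw":-0.8},
  {"slide":[0,0,0],"turn":[0,0,0],"claw":-0.8},
  {"slide":[0,0,0],"turn":[0,0,0],"claw":-0.8},
  {"slide":[0,0,0],"turn":[0,0,0],"claw":-0.8},
], force=20)

```text
t: 18.92
tool_pos: [0.4195, -0.2638, 0.0567]
tcp_rot: [2.144, 2.295, 0.0]
contact_force: [-0.8, 0.5, 3.3]
opening: 0.022
```

Call:
servo_tool([
  {"slide":[0,0,-15],"turn":[0,0,0],"claw":-0.8},
  {"slide":[0,0,-40],"turn":[0,0,0],"claw":-0.8},
  {"slide":[0,0,-75],"turn":[0,0,0],"claw":-0.8},
  {"slide":[10,0,-110],"turn":[0,0,0],"claw":-0.8},
  {"slide":[40,6,-135],"turn":[0,0,0.02],"claw":-0.8},
  {"slide":[75,13,-150],"turn":[0,0,0.04],"claw":-0.8},
  {"slide":[110,20,-150],"turn":[0,0,0.06],"claw":-0.8},
  {"slide":[145,27,-150],"turn":[0,0,0.08],"claw":-0.8},
  {"slide":[180,34,-150],"turn":[0,0,0.1],"claw":-0.8},
  {"slide":[215,40,-150],"turn":[0,0,0.12],"claw":-0.8},
  {"slide":[250,47,-150],"turn":[0,0,0.14],"claw":-0.8},
  {"slide":[285,54,-150],"turn":[0,0,0.164],"claw":-0.8},
  {"slide":[320,60,-150],"turn":[0,0,0.164],"claw":-0.8},
  {"slide":[350,66,-150],"turn":[0,0,0.164],"claw":-0.8},
  {"slide":[380,71,-150],"turn":[0,0,0.164],"claw":-0.8},
  {"slide":[398,74,-150],"turn":[0,0,0.164],"claw":-0.8},
  {"slide":[405,75,-150],"turn":[0,0,0.164],"claw":-0.8},
  {"slide":[405,75,-150],"turn":[0,0,0.164],"claw":-0.8},
  {"slide":[405,75,-150],"turn":[0,0,0.164],"claw":-0.8},
  {"slide":[405,75,-150],"turn":[0,0,0.164],"claw":-0.8},
])

```text
t: 20.58
tool_pos: [0.4666, 0.1434, 0.2061]
tcp_rot: [2.327, 2.108, -0.002]
contact_force: [0.3, -0.4, -0.5]
opening: 0.0221
```

```bash
python3 -c "
from h import *
o=snap('wrist','w8');crop('pics/w8.png',150,60,400,300,3,'pics/w8c.png')
print(R.from_rotvec(o['tcp_rot']).as_matrix())"
```

```text
20.5833 [0.4666 0.1434 0.2061] [ 2.3266  2.1083 -0.0018] [ 0.3022 -0.3564 -0.5441] 0.022084734062795704
[[ 0.0982  0.9952  0.0004]
 [ 0.9952 -0.0982 -0.0021]
 [-0.0021  0.0006 -1.    ]]
```

View pics/w8c.png

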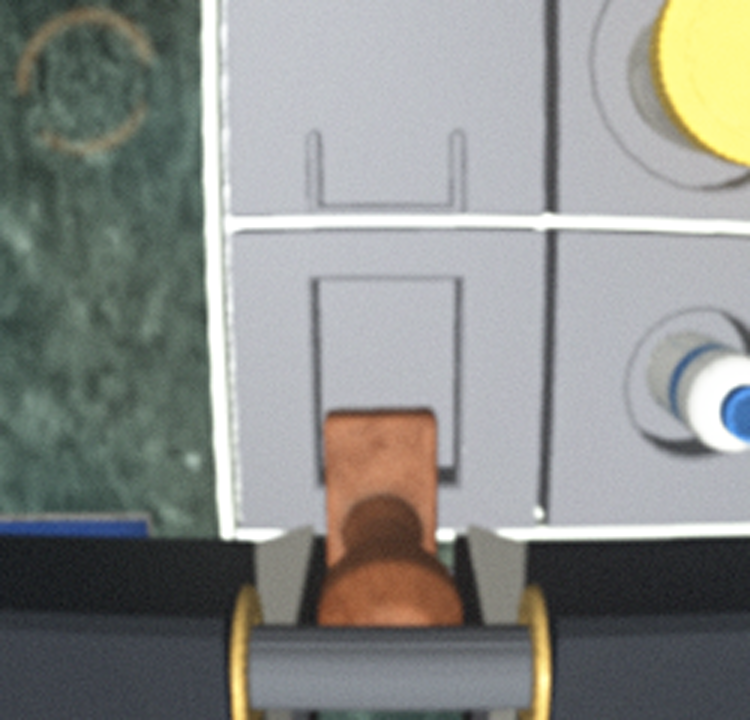

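Call:
servo_tool([
  {"slide":[3,0,25],"turn":[0,0,0],"claw":-0.8},
  {"slide":[3,0,55],"turn":[0,0,0],"claw":-0.8},
  {"slide":[3,0,85],"turn":[0,0,0],"claw":-0.8},
  {"slide":[3,0,105],"turn":[0,0,0],"claw":-0.8},
  {"slide":[3,0,118],"turn":[0,0,0],"claw":-0.8},
  {"slide":[3,0,126],"turn":[0,0,0],"claw":-0.8},
  {"slide":[3,0,132],"turn":[0,0,0],"claw":-0.8},
  {"slide":[3,0,135],"turn":[0,0,0],"claw":-0.8},
  {"slide":[3,0,137],"turn":[0,0,0],"claw":-0.8},
  {"slide":[3,0,137],"turn":[0,0,0],"claw":-0.8},
  {"slide":[3,0,137],"turn":[0,0,0],"claw":-0.8},
])

```text
t: 21.55
tool_pos: [0.4677, 0.1461, 0.0698]
tcp_rot: [2.327, 2.107, 0.0]
contact_force: [0.5, -0.9, -1.2]
opening: 0.0218
```

Call:
servo_tool([
  {"slide":[0,0,1],"turn":[0,0,0],"claw":-0.8},
  {"slide":[0,0,2],"turn":[0,0,0],"claw":-0.8},
  {"slide":[0,0,2],"turn":[0,0,0],"claw":-0.8},
  {"slide":[0,0,2],"turn":[0,0,0],"claw":-0.8},
])

```text
t: 21.88
tool_pos: [0.4678, 0.1462, 0.068]
tcp_rot: [2.326, 2.107, 0.001]
contact_force: [0.1, 1.0, -0.4]
opening: 0.0221
```

Call:
servo_tool([
  {"slide":[0,0,1],"turn":[0,0,0],"claw":-0.8},
  {"slide":[0,0,1.5],"turn":[0,0,0],"claw":-0.8},
  {"slide":[0,0,1.5],"turn":[0,0,0],"claw":-0.8},
  {"slide":[0,0,1.5],"turn":[0,0,0],"claw":-0.8},
])

```text
t: 22.22
tool_pos: [0.468, 0.1463, 0.0676]
tcp_rot: [2.326, 2.107, 0.001]
contact_force: [-2.8, -1.3, 12.9]
opening: 0.0218
```

Call:
servo_tool([
  {"slide":[0,0,-0.5],"turn":[0,0,0],"claw":-0.4},
  {"slide":[0,0,-0.5],"turn":[0,0,0],"claw":0.0},
  {"slide":[0,0,-0.5],"turn":[0,0,0],"claw":0.1},
  {"slide":[0,0,-0.5],"turn":[0,0,0],"claw":0.1},
  {"slide":[0,0,-0.5],"turn":[0,0,0],"claw":0.1},
  {"slide":[0,0,-0.5],"turn":[0,0,0],"claw":0.1},
  {"slide":[0,0,-15],"turn":[0,0,0],"claw":0.1},
  {"slide":[0,0,-40],"turn":[0,0,0],"claw":0.1},
  {"slide":[0,0,-75],"turn":[0,0,0],"claw":0.1},
  {"slide":[0,0,-110],"turn":[0,0,0],"claw":0.1},
  {"slide":[0,0,-145],"turn":[0,0,0],"claw":0.1},
  {"slide":[-30,0,-175],"turn":[0,0,0],"claw":0.1},
  {"slide":[-60,0,-200],"turn":[0,0,0],"claw":0.1},
  {"slide":[-60,0,-210],"turn":[0,0,0],"claw":0.1},
  {"slide":[-60,0,-210],"turn":[0,0,0],"claw":0.1},
  {"slide":[-60,0,-210],"turn":[0,0,0],"claw":0.1},
])

```text
t: 23.55
tool_pos: [0.4616, 0.0872, 0.2778]
tcp_rot: [2.326, 2.105, 0.002]
contact_force: [-0.2, -0.3, -0.2]
opening: 0.0503
```

```bash
python3 -c "
from h import *
o=snap('wrist','w9');print(R.from_rotvec(o['tcp_rot']).as_matrix())"
```

```text
23.55 [0.4616 0.0872 0.2778] [2.3259 2.1053 0.0024] [-0.1778 -0.2894 -0.1795] 0.05034403568642332
[[ 0.0993  0.995   0.0041]
 [ 0.9951 -0.0993 -0.0022]
 [-0.0018  0.0043 -1.    ]]
```

View pics/w9.png

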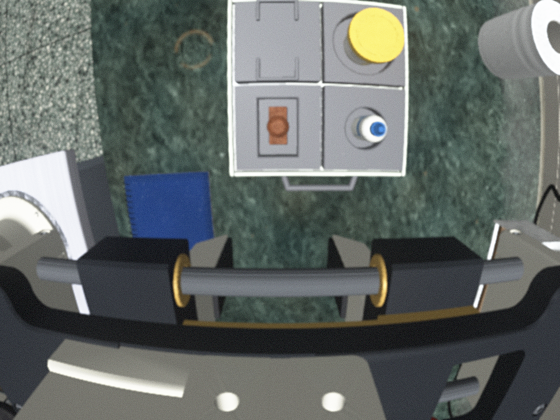

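Call:
servo_tool([
  {"slide":[-35,15,0],"turn":[0,0,0.02],"claw":0.1},
  {"slide":[-70,32,0],"turn":[0,0,0.04],"claw":0.1},
  {"slide":[-105,48,0],"turn":[0,0,0.06],"claw":0.1},
  {"slide":[-140,65,10],"turn":[0,0,0.084],"claw":0.1},
  {"slide":[-175,82,20],"turn":[0,0,0.084],"claw":0.1},
  {"slide":[-205,100,35],"turn":[0,0,0.084],"claw":0.1},
  {"slide":[-227,111,50],"turn":[0,0,0.084],"claw":0.1},
  {"slide":[-227,111,50],"turn":[0,0,0.084],"claw":0.1},
  {"slide":[-227,111,50],"turn":[0,0,0.084],"claw":0.1},
  {"slide":[-227,111,50],"turn":[0,0,0.084],"claw":0.1},
  {"slide":[-227,111,50],"turn":[0,0,0.084],"claw":0.1},
  {"slide":[-227,111,50],"turn":[0,0,0.084],"claw":0.1},
])

```text
t: 24.6
tool_pos: [0.5496, -0.1471, 0.228]
tcp_rot: [2.409, 2.012, 0.001]
contact_force: [-0.8, 0.2, 1.1]
opening: 0.0507
```

Run:
```python
from h import *
o=snap('wrist','w10');print(R.from_rotvec(o['tcp_rot']).as_matrix())
im=cv2.imread('pics/w10.png');m=cv2.inRange(im,(180,180,180),(255,255,255));m[228:]=0;m[:,:170]=0;m[:,400:]=0
c=max(cv2.findContours(m,0,1)[0],key=cv2.contourArea);r=cv2.minAreaRect(c);print(r)
q=[onz('wrist',u,v,.005,o) for u,v in cv2.boxPoints(r)]
print(np.mean(q,0),q,[np.linalg.norm(q[i]-q[i-1]) for i in range(4)])
crop('pics/w10.png',200,60,360,240,4,'pics/w10c.png')
```

```text
24.6 [ 0.5496 -0.1471  0.228 ] [2.4088 2.0122 0.0013] [-0.8105  0.184   1.0649] 0.050694236855329124
[[ 0.178   0.984   0.0025]
 [ 0.984  -0.178  -0.0017]
 [-0.0012  0.0028 -1.    ]]
((268.5, 128.5), (63.0, 19.0), 90.0)
[ 0.55   -0.0886  0.005 ] [array([ 0.5462, -0.0526,  0.005 ]), array([ 0.5664, -0.0564,  0.005 ]), array([ 0.554 , -0.1245,  0.005 ]), array([ 0.5334, -0.1207,  0.005 ])] [np.float64(0.06933519810405361), np.float64(0.020488598797050298), np.float64(0.06925909888364382), np.float64(0.02094015629539253)]
```

View pics/w10c.png

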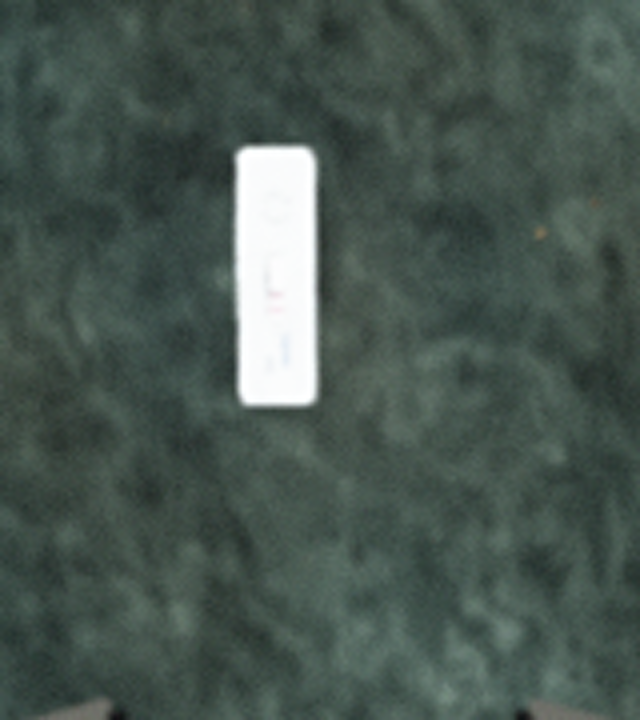

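Call:
servo_tool([
  {"slide":[20,-4,20],"turn":[0,0,0],"claw":0.1},
  {"slide":[45,-8,50],"turn":[0,0,0],"claw":0.1},
  {"slide":[58,-11,80],"turn":[0,0,0],"claw":0.1},
  {"slide":[58,-11,110],"turn":[0,0,0],"claw":0.1},
  {"slide":[58,-11,140],"turn":[0,0,0],"claw":0.1},
  {"slide":[58,-11,165],"turn":[0,0,0],"claw":0.1},
  {"slide":[58,-11,182],"turn":[0,0,0],"claw":0.1},
  {"slide":[58,-11,191],"turn":[0,0,0],"claw":0.1},
  {"slide":[58,-11,197],"turn":[0,0,0],"claw":0.1},
  {"slide":[58,-11,199],"turn":[0,0,0],"claw":0.1},
  {"slide":[58,-11,199],"turn":[0,0,0],"claw":0.1},
  {"slide":[58,-11,199],"turn":[0,0,0],"claw":0.1},
])

```text
t: 25.65
tool_pos: [0.5507, -0.0889, 0.0303]
tcp_rot: [2.408, 2.01, 0.004]
contact_force: [0.2, 0.9, -0.2]
opening: 0.0506
```

Down 4 mm more, then close.

Call:
servo_tool([
  {"slide":[0,0,2],"turn":[0,0,0],"claw":0.1},
  {"slide":[0,0,4],"turn":[0,0,0],"claw":0.1},
  {"slide":[0,0,4],"turn":[0,0,0],"claw":0.1},
  {"slide":[0,0,4],"turn":[0,0,0],"claw":0.1},
])

```text
t: 25.98
tool_pos: [0.5508, -0.089, 0.0265]
tcp_rot: [2.408, 2.01, 0.004]
contact_force: [-0.6, -0.2, -0.2]
opening: 0.0505
```

Call:
servo_tool([
  {"slide":[0,0,0],"turn":[0,0,0],"claw":-0.8},
  {"slide":[0,0,0],"turn":[0,0,0],"claw":-0.8},
  {"slide":[0,0,0],"turn":[0,0,0],"claw":-0.8},
  {"slide":[0,0,0],"turn":[0,0,0],"claw":-0.8},
  {"slide":[0,0,0],"turn":[0,0,0],"claw":-0.8},
  {"slide":[0,0,0],"turn":[0,0,0],"claw":-0.8},
  {"slide":[0,0,0],"turn":[0,0,0],"claw":-0.8},
], force=12)

```text
t: 26.57
tool_pos: [0.5508, -0.089, 0.0265]
tcp_rot: [2.408, 2.01, 0.004]
contact_force: [0.4, -0.3, 0.3]
opening: 0.0201
```

Call:
servo_tool([
  {"slide":[0,0,-10],"turn":[0,0,0],"claw":-0.8},
  {"slide":[0,0,-30],"turn":[0,0,0],"claw":-0.8},
  {"slide":[0,0,-55],"turn":[0,0,0],"claw":-0.8},
  {"slide":[0,0,-85],"turn":[0,0,0],"claw":-0.8},
  {"slide":[0,0,-115],"turn":[0,0,0],"claw":-0.8},
  {"slide":[20,-8,-145],"turn":[0,0,0],"claw":-0.8},
  {"slide":[45,-18,-170],"turn":[0,0,0],"claw":-0.8},
  {"slide":[75,-30,-190],"turn":[0,0,-0.02],"claw":-0.8},
  {"slide":[105,-43,-200],"turn":[0,0,-0.04],"claw":-0.8},
  {"slide":[135,-56,-200],"turn":[0,0,-0.06],"claw":-0.8},
  {"slide":[165,-68,-200],"turn":[0,0,-0.084],"claw":-0.8},
  {"slide":[195,-81,-200],"turn":[0,0,-0.084],"claw":-0.8},
  {"slide":[225,-94,-200],"turn":[0,0,-0.084],"claw":-0.8},
  {"slide":[255,-106,-200],"turn":[0,0,-0.084],"claw":-0.8},
  {"slide":[285,-119,-200],"turn":[0,0,-0.084],"claw":-0.8},
  {"slide":[305,-127,-200],"turn":[0,0,-0.084],"claw":-0.8},
  {"slide":[316,-132,-200],"turn":[0,0,-0.084],"claw":-0.8},
  {"slide":[320,-133,-200],"turn":[0,0,-0.084],"claw":-0.8},
  {"slide":[320,-133,-200],"turn":[0,0,-0.084],"claw":-0.8},
  {"slide":[320,-133,-200],"turn":[0,0,-0.084],"claw":-0.8},
])

```text
t: 28.23
tool_pos: [0.4763, 0.2491, 0.2254]
tcp_rot: [2.321, 2.108, 0.003]
contact_force: [-0.0, -0.4, 0.1]
opening: 0.02
```

```bash
python3 -c "
from h import *
o=snap('wrist','w11');print(R.from_rotvec(o['tcp_rot']).as_matrix());crop('pics/w11.png',150,60,400,300,3,'pics/w11c.png')"
```

```text
28.2333 [0.4763 0.2491 0.2254] [2.321  2.1081 0.0028] [-0.0108 -0.4437  0.0796] 0.019954910697593406
[[ 0.0959  0.9954  0.0055]
 [ 0.9954 -0.0959 -0.0033]
 [-0.0028  0.0057 -1.    ]]
```

View pics/w11c.png

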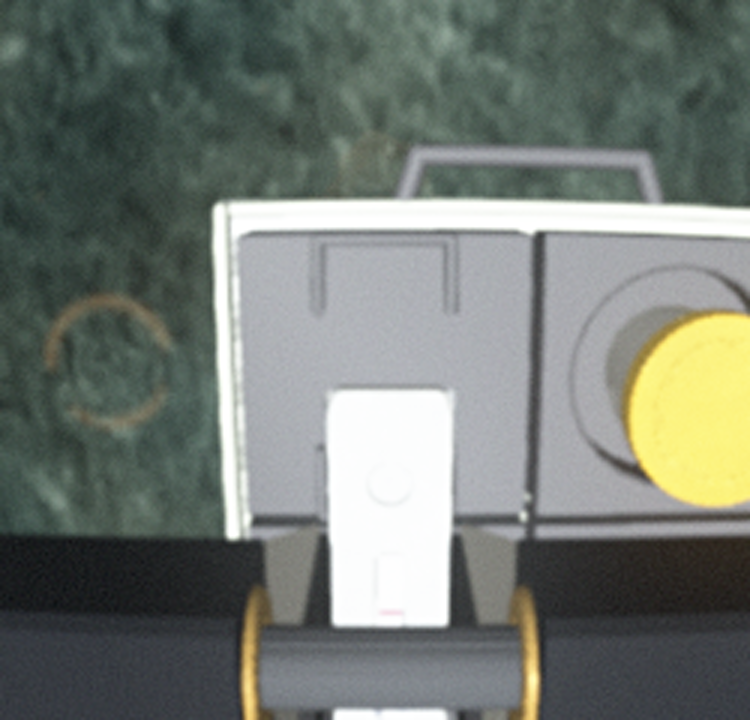

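Call:
servo_tool([
  {"slide":[1,0,25],"turn":[0,0,0],"claw":-0.8},
  {"slide":[1,0,55],"turn":[0,0,0],"claw":-0.8},
  {"slide":[1,0,85],"turn":[0,0,0],"claw":-0.8},
  {"slide":[1,0,115],"turn":[0,0,0],"claw":-0.8},
  {"slide":[1,0,135],"turn":[0,0,0],"claw":-0.8},
  {"slide":[1,0,148],"turn":[0,0,0],"claw":-0.8},
  {"slide":[1,0,156],"turn":[0,0,0],"claw":-0.8},
  {"slide":[1,0,161],"turn":[0,0,0],"claw":-0.8},
  {"slide":[1,0,164],"turn":[0,0,0],"claw":-0.8},
  {"slide":[1,0,164],"turn":[0,0,0],"claw":-0.8},
  {"slide":[1,0,164],"turn":[0,0,0],"claw":-0.8},
])

```text
t: 29.2
tool_pos: [0.4782, 0.2493, 0.0623]
tcp_rot: [2.322, 2.106, 0.005]
contact_force: [0.5, 0.0, -0.3]
opening: 0.0204
```

```bash
python3 -c "
from h import *
o=snap('side','s12');crop('pics/s12.png',170,120,310,220,5,'pics/s12c.png')"
```

```text
29.2 [0.4782 0.2493 0.0623] [2.3219 2.1062 0.005 ] [ 0.5034  0.048  -0.2819] 0.020367764817063663
```

View pics/s12c.png

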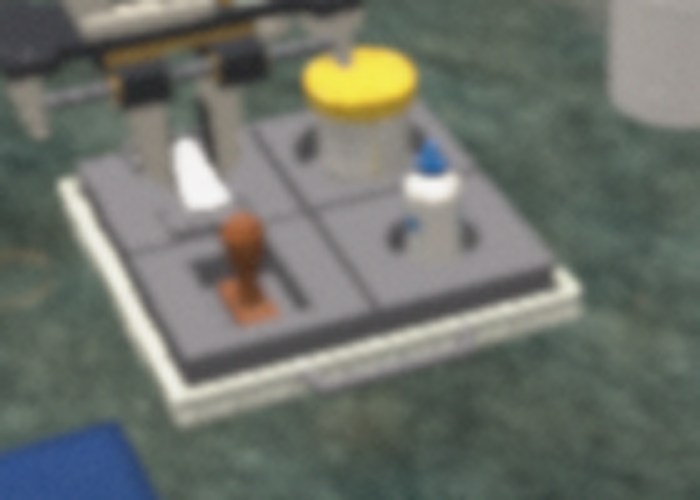

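Call:
servo_tool([
  {"slide":[0,-1,1],"turn":[0,0,0],"claw":-0.8},
  {"slide":[0,-1,2],"turn":[0,0,0],"claw":-0.8},
  {"slide":[0,-1,2.5],"turn":[0,0,0],"claw":-0.8},
  {"slide":[0,-1,2.5],"turn":[0,0,0],"claw":-0.8},
  {"slide":[0,-1,2.5],"turn":[0,0,0],"claw":-0.8},
])

```text
t: 29.67
tool_pos: [0.4773, 0.2494, 0.0599]
tcp_rot: [2.322, 2.106, 0.005]
contact_force: [1.0, -0.7, 0.7]
opening: 0.0199
```

Call:
servo_tool([
  {"slide":[0,0,0.5],"turn":[0,0,0],"claw":-0.8},
  {"slide":[0,0,1],"turn":[0,0,0],"claw":-0.8},
  {"slide":[0,0,1],"turn":[0,0,0],"claw":-0.8},
])

```text
t: 29.92
tool_pos: [0.4773, 0.2495, 0.0594]
tcp_rot: [2.321, 2.106, 0.005]
contact_force: [-0.6, -0.6, 5.9]
opening: 0.0197
```

Call:
servo_tool([
  {"slide":[0,0,0],"turn":[0,0,0],"claw":-0.45},
  {"slide":[0,0,0],"turn":[0,0,0],"claw":-0.2},
  {"slide":[0,0,0],"turn":[0,0,0],"claw":-0.1},
  {"slide":[0,0,0],"turn":[0,0,0],"claw":-0.1},
  {"slide":[0,0,0],"turn":[0,0,0],"claw":-0.1},
  {"slide":[0,0,-5],"turn":[0,0,0],"claw":-0.1},
  {"slide":[0,0,-15],"turn":[0,0,0],"claw":-0.1},
  {"slide":[0,0,-40],"turn":[0,0,0],"claw":-0.1},
  {"slide":[0,0,-75],"turn":[0,0,0],"claw":-0.1},
  {"slide":[0,0,-110],"turn":[0,0,0],"claw":-0.1},
  {"slide":[0,0,-145],"turn":[0,0,0],"claw":-0.1},
  {"slide":[-30,0,-180],"turn":[0,0,0],"claw":-0.1},
  {"slide":[-65,15,-210],"turn":[0,0,0],"claw":-0.1},
  {"slide":[-100,30,-220],"turn":[0,0,0],"claw":-0.1},
  {"slide":[-130,40,-220],"turn":[0,0,0],"claw":-0.1},
  {"slide":[-150,45,-220],"turn":[0,0,0],"claw":-0.1},
  {"slide":[-150,45,-220],"turn":[0,0,0],"claw":-0.1},
  {"slide":[-150,45,-220],"turn":[0,0,0],"claw":-0.1},
])

```text
t: 31.42
tool_pos: [0.5061, 0.0951, 0.281]
tcp_rot: [2.324, 2.102, 0.006]
contact_force: [0.1, 0.9, 0.5]
opening: 0.0414
```

```bash
python3 -c "
from h import *
o=snap('wrist','w13');crop('pics/w13.png',170,0,420,230,3,'pics/w13c.png')
o=snap('side','s13');crop('pics/s13.png',170,100,430,370,3,'pics/s13c.png')
o=snap('scene','s14');crop('pics/s14.png',150,100,410,360,3,'pics/s14c.png')"
```

```text
31.4167 [0.5061 0.0951 0.281 ] [2.3244 2.1016 0.0065] [0.083  0.8723 0.4768] 0.041373448326847063
31.4667 [0.5058 0.0968 0.2808] [2.322  2.1055 0.0067] [-0.701   0.0272  1.0148] 0.04142045203436747
31.5167 [0.5056 0.0978 0.2806] [2.3201 2.108  0.0067] [-0.6137  1.1027 -0.5336] 0.04144910620445923
```

View pics/w13c.png

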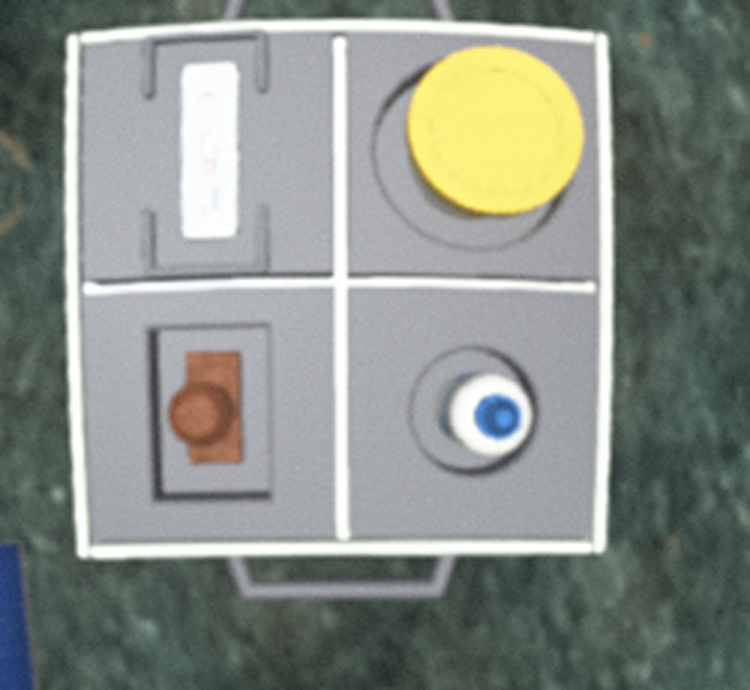

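View pics/s13c.png

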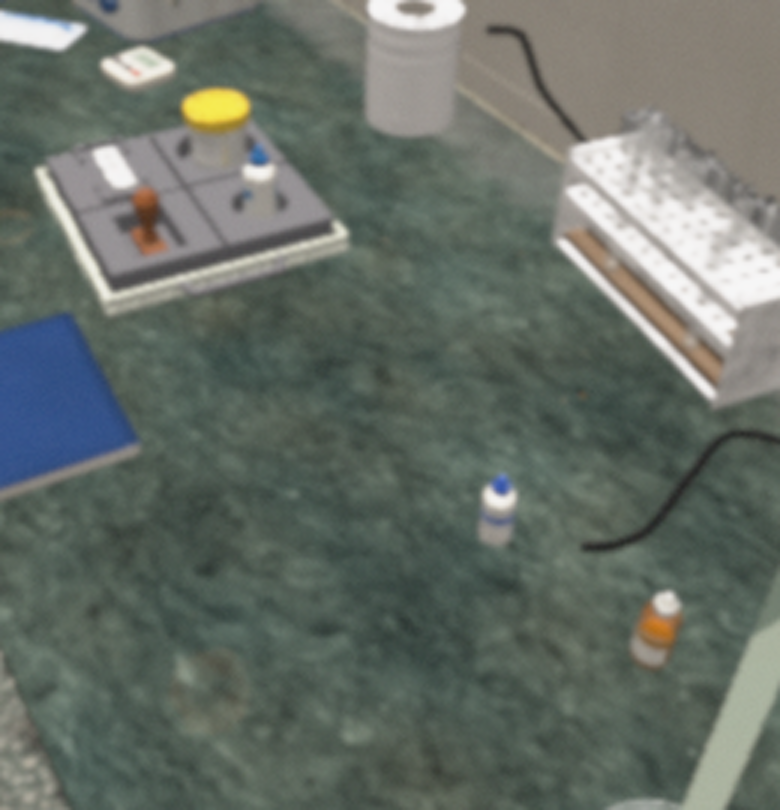

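View pics/s14c.png

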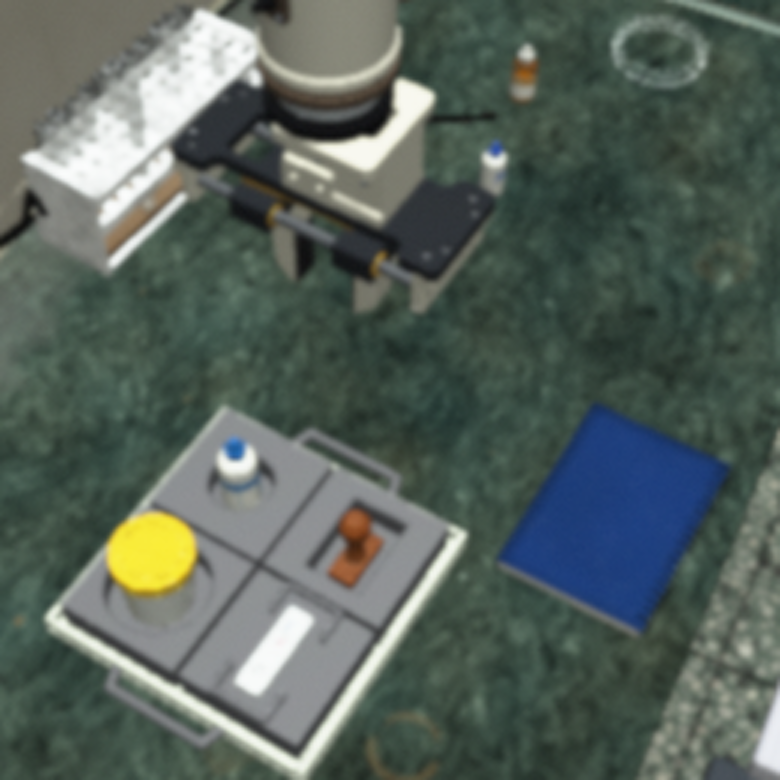

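Run:
```python
from h import *
S=lambda u,v:((u+.5)/3-.5+150,(v+.5)/3-.5+100); D=lambda u,v:((u+.5)/3-.5+170,(v+.5)/3-.5+100)
for n,a,b,z in(('lid',(152,550),(215,104),.077),('bottle tip',(236,441),(259,151),.087),('knob',(356,524),(145,201),.061),('cassette',(275,649),(114,167),.038)):
    print(n,*tri('scene',S(*a),'side',D(*b)),'expect',z)
robot.close_job()
```

```text
lid [0.5789 0.2397 0.0787] 0.0019478617473639513 expect 0.077
bottle tip [0.5703 0.1363 0.0844] 0.002022364199886287 expect 0.087
knob [0.4655 0.1477 0.0609] 0.0010865826729596142 expect 0.061
cassette [0.4771 0.2502 0.0361] 0.001389594005648731 expect 0.038
the job is handed in; nothing more can be done
```

The caddy is set up and the job was handed in at about 31.5 s of the 128 s allowed. I worked in the order given: sample cup, tall dropper, rubber stamp, then cassette. The first three went into their matching pockets, and the cassette lies face up inside the ribs.

- **Seating:** the wrist force showed light contact with the floor or surface before each release, at most about 13 N. The tool heights at contact matched the known depths.
- **Position:** the last wrist, side and scene pictures show all four items upright or flat in their places. The two small bottles are still standing where they were.
- **Heights:** two-view heights came within 0 to 2.6 mm of what I expected. The worst was the bottle tip, at 84.4 mm against about 87 mm. My first measurement of that tip on the bench was also low (74 mm of 78 mm), so I take it as measurement bias, not poor seating.

No check failed, and the gripper was clear of everything at hand-in.

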